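# Light the closet shelf and point out the window-cleaning things

## Robot

A 6-joint arm with a two-finger parallel gripper is mounted at the origin on the work surface. World frame = base frame: x ahead of the robot, y to its left, z up, the work surface at z = 0. Lengths are in m, angles in rad, forces in N, time in s.
With the tool pointing down it reaches from about 0.325 to 0.9 m from the base axis. Payload 6.1 kg.
Tool frame: the origin (TCP) lies between the finger pads, 19 mm behind the fingertips; this is the grasp point; z points along the fingers, y is the line along which they close (so a half turn about z gives the same grasp; the last joint's range is limited). The gripper opens to 87 mm and grips with 3 to 60 N. Pads are 19 mm wide; open, the fingers measure 117 mm over their backs; the gripper's body (75 mm by 190 mm) begins 51 mm behind the grasp point.
Start: joints at [1.223, 0.22, 1.526, -0, 1.395, -0.126], TCP at [0.137, 0.61, 0.241] pointing down, gripper open.
Joint ranges: [-2.98, 2.98], [-0.91, 2.08], [0.09, 2.57], [-1.24, 4.39], [0.2, 2.65], [-2.68, 2.68]. Speed limits (rad/s): [2.57, 2.57, 3.01, 3.14, 3.14, 3.14].

## Interface

Orientations are given as a 3x3 rotation matrix whose columns are the frame's x, y, z axes.
In Python, from workcell import read_state, imaging, arm gives the robot as it stands. The module is installed in compiled form; this text tells all that it offers.
- The arm moves only by the tool carry_out, never from a script. Its argument "increments" is a list of rows, each a list of 3 entries, a list of its own where there are three numbers: the turn, a rotation vector about the tool's x, y, z in rad, then the shift along the tool's x, y, z in m, then the closure, from 0 (fully open) to 1 (shut). In form: [[[rx, ry, rz], [tx, ty, tz], hand], ...]. A call has 1 to 5 rows; each row shifts and turns the commanded pose from where the row before left it, along the tool's axes as they then stand; what a row does not reach is not made up. A row lasts 1/8 s, in which the tool goes at most 62.5 mm and 10.7 degrees, less where a joint would pass 70% of its speed; a pose out of reach is approached as far as the arm can. A call is refused whole if a number of a shift passes 0.0625 or a number of a turn 0.188, either way. A call with a gripper value outside its range is refused whole. The fingers move at their own pace and stop on an object; "force" is the grip in N (left out, the last holds). Time passes only in rows, so rows that do not move let the fingers close. It gives the time, the measured TCP pose, the force, the opening and the grip force at its end, in the units of the state.
- read_state(): the state, without advancing time (a new reading comes with each control period).
- imaging.capture(name): name is "scene" or "top"; returns a dict with "color" (384x512x3 uint8, blue, green, red), "z_map" (384x512 float32, m along the optical axis (not along the pixel's ray), 0 where there is no reading), "fx", "fy", "cx", "cy" (pixels), "extrinsics" (4x4, takes a point from world to camera coordinates). Camera axes: x right, y down, z forward; pixel columns grow to the right and rows downward; lengths in m; the calibration is good to about 2 mm. A picture is of the moment at which its call begins.
- arm.job_done(): hands the job in; it is judged then, once.
The state is a dict: "time_s": time; "qpos": joint angles; "joint_velocities": joint speeds; "effort": joint torques, N m; "tcp_pos": TCP position; "orientation": TCP orientation; "force": force on the tool from outside, world axes, zero at the start; "moment": the same for the moment, N m; "gripper_width": finger opening in m; "grasp_force": force on a finger pad.
Only numpy, scipy, OpenCV 4.12 (cv2) and the standard library are available. Lean on these libraries where they do the work, as an engineer would, in place of code of your own. Each camera call takes 0.05 s, during which the arm holds its last target. There are 200 camera calls.

## Task

I am about to do the windows: push the round lamp's lens down so that it stays on, then show me what to take, pointing straight down with your fingertips a few centimetres above each thing. Point first at the green bucket clip, which goes on the bucket, and stay over it for two seconds so that I see which one you mean; then point at the handle of the squeegee that hangs in it, and finish there, still pointing. Touch none of the loose things on the shelf.

Things in the scene. Friction and masses are not known exactly. Their poses are not given: they have to be found in the camera images.
- push_light: round battery push light stuck to the board: grey foot 84 mm across and 17 mm high, white lens 66 mm across standing out of it, 28 mm high in all when off; origin at the centre of its underside, z up
- light_top (a point): centre of the top of the lens, 28 mm above the board when off; moves down with the lens
- light_lens (a joint): how far the lens is pressed in, in m: 0 = off, standing out; 0.005 = fully in. It gives way under about 4 N, meets a firm stop at 5 mm and stays where it is pushed; on from 3.5 mm. Straight down anywhere near its middle will do
- bucket_clip: the GREEN plastic bucket clip, loose, standing upright: inverted-U saddle (on its +x side) with an open ring (on its -x side); 62 mm (x) by 44 mm (y) by 52 mm high, 40 g; origin at the centre of its underside, z up
- bucket_clip_top (a point): over the middle of the green clip, level with its top (52 mm above the board), z up
- squeegee: blue plastic window squeegee lying flat, loose, 196 mm long by 204 mm wide, 120 g: handle 29 mm thick along its x axis from x = -98 to +45 mm (end of the handle at -x), blade head 204 mm wide at x = +60 to +98 mm, 22 mm high; origin at the centre of its underside, z up
- squeegee_grip (a point): on top of the middle of the squeegee's handle, 28 mm above the board; x along the handle towards the blade, z up
- yellow_clip: a YELLOW clip of the same make and size as the green one, loose; not the one wanted; origin at the centre of its underside, z up
- swing_bottle: empty green glass bottle with closed swing-top stopper, 72 mm across, 260 mm high, loose; origin at the centre of its underside, z up
- dustpan: steel dustpan lying mouth towards the robot, loose, 200 mm wide, 57 mm high; origin on the underside in the middle of its front lip, back wall at x = -184 mm, end of its handle at x = -320 mm, z up
- brush_block: wooden scrubbing brush lying bristles down, 160 mm (x) by 58 mm (y) by 41 mm high, loose; origin at the centre of its underside, z up
- wax_tin: round tin with red lid, 87 mm across, 39 mm high, loose; origin at the centre of its underside, z up

How it is judged:
On the way, in this order (a step that is already met when the one before it is completed fails the run):
1. the push light's lens is pushed in and the light is on (value of joint light_lens above 0.0035 m), for 0.2 s.
2. the fingertips point down at the green clip (TCP within 35 mm sideways of its middle, 22 to 90 mm above its top) and stay 1.5 s (value of joint light_lens above 0.0035 m and horizontal distance between the grasp point and bucket_clip_top below 0.035 m and z of the grasp point in the frame of bucket_clip_top between 0.022 and 0.09 m and angle between the grasp point's own z axis and vertical above 2.44 rad), for 1.5 s.
At the end, for the whole second after the job is handed in: The lens is in by 3.5 mm or more; the tool points down (within 40 degrees) at the squeegee's handle, TCP within 30 mm of its line, within 60 mm along it of the grip point and 22 to 90 mm above it; every loose thing is within 10 mm of where it began (value of joint light_lens above 0.0035 m and x of the grasp point in the frame of squeegee_grip between -0.06 and 0.06 m and y of the grasp point in the frame of squeegee_grip between -0.03 and 0.03 m and z of the grasp point in the frame of squeegee_grip between 0.022 and 0.09 m and angle between the grasp point's own z axis and vertical above 2.44 rad and distance of each of bucket_clip, squeegee, yellow_clip, swing_bottle, dustpan, brush_block, wax_tin from where it was at the start of the episode below 0.01 m); the robot touches nothing.
It fails at once if the green clip or the squeegee is touched, let alone lifted (contact force between any of the fingers, the arm and bucket_clip above 0.3 N or contact force between any of the fingers, the arm and squeegee above 0.3 N).
It fails at once if another loose thing on the shelf is touched (contact force between any of the fingers, the arm and yellow_clip above 0.3 N or contact force between any of the fingers, the arm and swing_bottle above 0.3 N or contact force between any of the fingers, the arm and dustpan above 0.3 N or contact force between any of the fingers, the arm and brush_block above 0.3 N or contact force between any of the fingers, the arm and wax_tin above 0.3 N).
It fails at once if a loose thing on the shelf is shifted or lifted by more than 15 mm (distance of any of bucket_clip, squeegee, yellow_clip, swing_bottle, dustpan, brush_block, wax_tin from where it was at the start of the episode above 0.015 m).
It also fails if it takes over 48 s, if anything falls off the work surface, if the arm or the gripper's body presses on something with over 40 N, if the wrist force passes 120 N, or if a joint passes its speed limit or range.

## Working session

There is one attempt and no reset: what is moved stays moved. The work goes in short steps, Python scripts to look and compute and a tool call to move; the robot and the scene stay as the last step left them, time stands still between calls to the robot, and variables do not carry over. Pictures are saved under pics/ and viewed, at most 10 in all, crops included, and the job is handed in when it is done.

Besides the shell and the picture viewer there is one more tool, called after "Emit:" as name(argument=value, ...), one argument or row to a line, values as JSON. carry_out: Moves the arm, as the interface text tells. Its arguments: {"type":"object","properties":{"increments":{"type":"array","items":{"type":"array"}},"force":{"type":"number"}},"required":["increments"]}

```bash
mkdir -p pics; cat > h.py <<'E'
import numpy as np, cv2
from workcell import read_state, imaging, arm
def snap(n):
    d=imaging.capture(n); np.savez('%s.npz'%n,**d); return d
def load(n): return dict(np.load('%s.npz'%n))
def world(d):
    z=d['z_map'].astype(float); v,u=np.mgrid[:384,:512]
    P=np.stack([(u-d['cx'])/d['fx']*z,(v-d['cy'])/d['fy']*z,z],-1)
    T=np.linalg.inv(d['extrinsics']); return P@T[:3,:3].T+T[:3,3]
E
python3 - <<'E'
from h import *
for n in('scene','top'):
    d=snap(n); cv2.imwrite(f'pics/{n}1.png',cv2.resize(d['color'],(800,600),interpolation=cv2.INTER_CUBIC))
s=read_state(); print(s['time_s'],s['tcp_pos'],s['orientation'],s['force'])
E
```

```text
0.1 [0.13732623 0.60918154 0.24022151] [[-9.75515135e-01  2.19931557e-01 -5.76492459e-04]
 [ 2.19932227e-01  9.75513715e-01 -1.67543531e-03]
 [ 1.93895204e-04 -1.76120178e-03 -9.99998430e-01]] [-0.05260924  0.19168735 -0.05693116]
```

View pics/scene1.png

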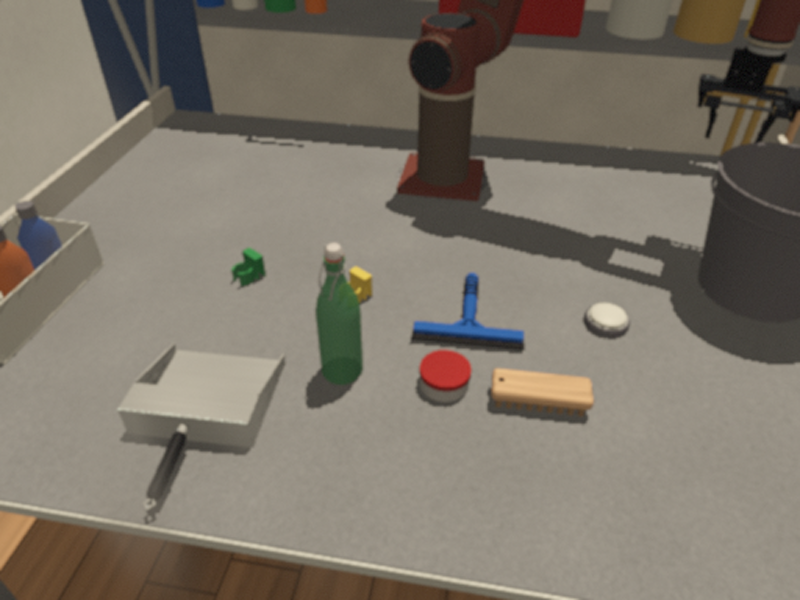

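View pics/top1.png

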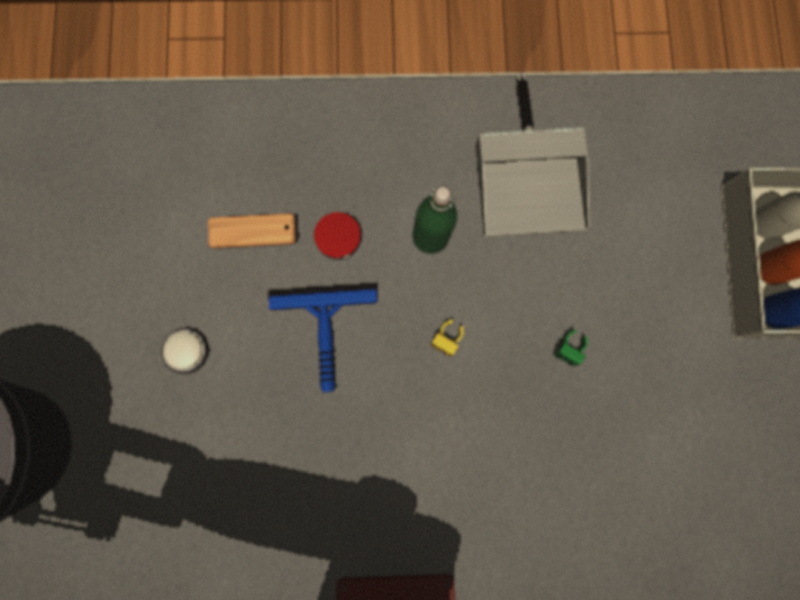

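The top view (800x600) shows the lamp at (184,350), the squeegee handle at about (326,350) with its head at (323,298), the green clip at (573,347) and the yellow clip at (448,338). The bottle is at (435,220). The dark bucket is at the left edge, and the scene view shows the gripper beside it.

```bash
python3 - <<'E'
from h import *
d=load('top'); W=world(d); c=d['color'].astype(int); b,g,r=c[...,0],c[...,1],c[...,2]
def st(n,m):
    p=W[m]; print(n,len(p),'med',np.median(p,0).round(3),'min',p.min(0).round(3),'max',p.max(0).round(3)); return p
v,u=np.mgrid[:384,:512]
def box(x0,x1,y0,y1): k=.64; return (u>x0*k)&(u<x1*k)&(v>y0*k)&(v<y1*k)
up=W[...,2]>.008
st('lamp',box(150,220,315,385)&(W[...,2]>.02))
st('green',box(545,600,320,375)&up)
st('greensaddle',box(545,600,320,375)&(W[...,2]>.04))
p=st('handle',box(305,345,315,400)&(b>r+40)&up)
print(np.linalg.svd(p[:,:2]-p[:,:2].mean(0))[2][0])
st('head',box(255,390,270,310)&(b>r+40)&up)
st('yellow',box(425,470,315,360)&up)
st('bottle',box(405,465,180,260)&up)
st('bucket top view',box(0,110,330,580)&up)
d=load('scene'); W=world(d)
st('bucket scene',box(705,800,140,310)&(W[...,2]>.02))
st('bucket rim',box(705,760,140,250)&(W[...,2]>.02))
T=np.linalg.inv(d['extrinsics']);print(T[:3,3])
E
```

```text
lamp 454 med [0.505 0.372 0.026] min [0.403 0.013 0.02 ] max [0.54 0.41 1.19]
green 241 med [ 0.482 -0.327  0.043] min [ 0.403 -0.361  0.008] max [0.523 0.013 1.19 ]
greensaddle 128 med [ 0.477 -0.325  0.051] min [ 0.403 -0.348  0.04 ] max [0.497 0.013 1.19 ]
handle 352 med [0.498 0.116 0.025] min [0.403 0.013 0.014] max [0.563 0.133 1.19 ]
[-0.99818077 -0.06029218]
head 651 med [0.592 0.121 0.021] min [0.403 0.013 0.008] max [0.611 0.219 1.19 ]
yellow 191 med [ 0.504 -0.1    0.049] min [ 0.403 -0.133  0.01 ] max [0.546 0.013 1.19 ]
bottle 908 med [ 0.696 -0.078  0.165] min [ 0.403 -0.12   0.009] max [0.741 0.013 1.19 ]
bucket top view 2741 med [0.352 0.561 0.152] min [0.242 0.013 0.008] max [0.454 0.69  1.19 ]
bucket scene 5954 med [0.413 0.618 0.17 ] min [-0.274  0.138  0.02 ] max [1.439 0.885 0.782]
bucket rim 2069 med [0.37  0.573 0.202] min [0.136 0.138 0.084] max [1.439 0.673 0.782]
[1.43898397 0.13784581 0.78193567]
```

```bash
python3 - <<'E'
from h import *
v,u=np.mgrid[:384,:512]
def box(x0,x1,y0,y1): k=.64; return (u>x0*k)&(u<x1*k)&(v>y0*k)&(v<y1*k)
d=load('top'); W=world(d); Z=W[...,2]; ok=(d['z_map']>0)&(Z<.5)
def st(n,m):
    p=W[m&ok]; print(n,len(p),np.percentile(p,[1,50,99],axis=0).round(3).tolist())
st('lens',box(150,220,315,385)&(Z>.021)); st('clip',box(545,600,320,375)&(Z>.015))
st('handle',box(305,345,330,400)&(Z>.015)); st('bucket',box(0,110,330,580)&(Z>.03))
d=load('scene'); W=world(d); Z=W[...,2]; ok=(d['z_map']>0)&(Z<.5)
st('bucketS',box(690,800,140,310)&(Z>.03)&(W[...,1]>.45)&(W[...,0]>.2))
s=read_state(); R=s['orientation']; p=s['tcp_pos']
w=[p,[.13,.42,.24],[.33,.27,.24],[.505,.372,.10]]
for a,b in zip(w,w[1:]): print((np.array(b)-a)@R)
E
```

```text
lens 424 [[0.474, 0.344, 0.021], [0.505, 0.373, 0.026], [0.536, 0.406, 0.031]]
clip 217 [[0.46, -0.36, 0.017], [0.481, -0.327, 0.047], [0.52, -0.304, 0.056]]
handle 361 [[0.425, 0.1, 0.016], [0.479, 0.115, 0.025], [0.532, 0.13, 0.031]]
bucket 2539 [[0.252, 0.535, 0.033], [0.351, 0.56, 0.156], [0.444, 0.617, 0.252]]
bucketS 5873 [[0.205, 0.541, 0.034], [0.411, 0.617, 0.17], [0.471, 0.732, 0.253]]
[-0.03446031 -0.18616006  0.00054269]
[-2.28092861e-01 -1.02340746e-01  1.36016805e-04]
[-0.14830921  0.13823699  0.139728  ]
```

Emit:
carry_out(
  increments=[
    [[0,0,0],[-0.008,-0.047,0],1],
    [[0,0,0],[-0.009,-0.047,0],1],
    [[0,0,0],[-0.009,-0.047,0],1],
    [[0,0,0],[-0.009,-0.046,0],1],
    [[0,0,0],[0,0,0],1],
  ],
)

```text
time_s: 0.72
tcp_pos: [0.13, 0.417, 0.2405]
orientation: [[-0.975, 0.221, -0.0], [0.221, 0.975, -0.001], [0.0, -0.001, -1.0]]
force: [-0.0, 0.5, -0.5]
gripper_width: 0.0452
grasp_force: 0.0
```

Emit:
carry_out(
  increments=[
    [[0,0,0],[-0.046,-0.02,0],1],
    [[0,0,0],[-0.046,-0.02,0],1],
    [[0,0,0],[-0.046,-0.02,0],1],
    [[0,0,0],[-0.046,-0.021,0],1],
    [[0,0,0],[-0.044,-0.021,0],1],
  ],
)

```text
time_s: 1.35
tcp_pos: [0.3322, 0.2694, 0.2414]
orientation: [[-0.975, 0.22, 0.001], [0.22, 0.975, 0.001], [-0.001, 0.001, -1.0]]
force: [0.8, -0.1, 0.4]
gripper_width: 0.0017
grasp_force: 0.0
```

Emit:
carry_out(
  increments=[
    [[0,0,0],[-0.037,0.035,0.035],1],
    [[0,0,0],[-0.037,0.035,0.035],1],
    [[0,0,0],[-0.037,0.035,0.035],1],
    [[0,0,0],[-0.037,0.035,0.035],1],
    [[0,0,0],[0,0,0],1],
  ],
)

```text
time_s: 1.98
tcp_pos: [0.5044, 0.3732, 0.0922]
orientation: [[-0.975, 0.22, -0.011], [0.22, 0.975, -0.006], [0.009, -0.008, -1.0]]
force: [-1.6, -1.0, -0.4]
gripper_width: 0.0
grasp_force: 0.0
```

Emit:
carry_out(
  increments=[
    [[0,0,0],[0,0,0.02],1],
    [[0,0,0],[0,0,0.015],1],
    [[0,0,0],[0,0,0.005],1],
    [[0,0,0],[0,0,0],1],
    [[0,0,0],[0,0,0],1],
  ],
)

```text
time_s: 2.6
tcp_pos: [0.5062, 0.3743, 0.0627]
orientation: [[-0.976, 0.22, 0.002], [0.22, 0.976, 0.001], [-0.002, 0.002, -1.0]]
force: [0.9, 0.2, -0.3]
gripper_width: 0.0006
grasp_force: 0.0
```

Contact is expected at z≈0.047 and the stop at 0.042.

Emit:
carry_out(
  increments=[
    [[0,0,0],[0,0,0.006],1],
    [[0,0,0],[0,0,0.006],1],
    [[0,0,0],[0,0,0.004],1],
    [[0,0,0],[0,0,0.003],1],
    [[0,0,0],[0,0,0],1],
  ],
)

```text
time_s: 3.22
tcp_pos: [0.5056, 0.3739, 0.0421]
orientation: [[-0.975, 0.22, -0.0], [0.22, 0.975, -0.0], [0.0, -0.0, -1.0]]
force: [-0.6, -1.0, 1.3]
gripper_width: 0.0007
grasp_force: 1.0
```

Emit:
carry_out(
  increments=[
    [[0,0,0],[0,0,0.001],1],
    [[0,0,0],[0,0,0.001],1],
    [[0,0,0],[0,0,0],1],
  ],
)

```text
time_s: 3.6
tcp_pos: [0.5058, 0.374, 0.042]
orientation: [[-0.976, 0.22, -0.0], [0.22, 0.976, -0.0], [0.0, -0.0, -1.0]]
force: [-5.6, -4.9, 14.0]
gripper_width: 0.0005
grasp_force: 6.9
```

Firm stop reached at the predicted 5 mm (14 N). I'll lift and look.

Emit:
carry_out(
  increments=[
    [[0,0,0],[0,0,0],1],
    [[0,0,0],[0,0,-0.04],1],
    [[0,0,0],[0,0,-0.06],1],
    [[0,0,0],[0,0,-0.06],1],
    [[0,0,0],[0,0,0],1],
  ],
)

```text
time_s: 4.22
tcp_pos: [0.5091, 0.3759, 0.2074]
orientation: [[-0.975, 0.22, 0.011], [0.22, 0.975, 0.006], [-0.009, 0.008, -1.0]]
force: [0.6, 0.4, -0.6]
gripper_width: 0.0007
grasp_force: 0.0
```

```bash
python3 - <<'E'
from h import *
d=snap('scene'); cv2.imwrite('pics/scene2.png',cv2.resize(d['color'],(800,600),interpolation=cv2.INTER_CUBIC))
s=read_state(); R=s['orientation']; p=s['tcp_pos']; print(p,s['qpos'])
w=[p,[.49,-.331,p[2]],[.49,-.331,.112],[.487,.115,.2],[.487,.115,.088]]
for a,b in zip(w,w[1:]): print((np.array(b)-a)@R)
E
```

```text
[0.50734913 0.37490459 0.20359159] [ 5.11471544e-01  2.56612435e-01  1.55531542e+00 -4.35793749e-06
  1.32313575e+00 -8.37564712e-01]
[-0.13834225 -0.69242918 -0.00235207]
[ 0.00044458 -0.00039994  0.09158964]
[ 0.10059867  0.43479973 -0.08659157]
[ 0.00054365 -0.00048905  0.11199761]
```

View pics/scene2.png

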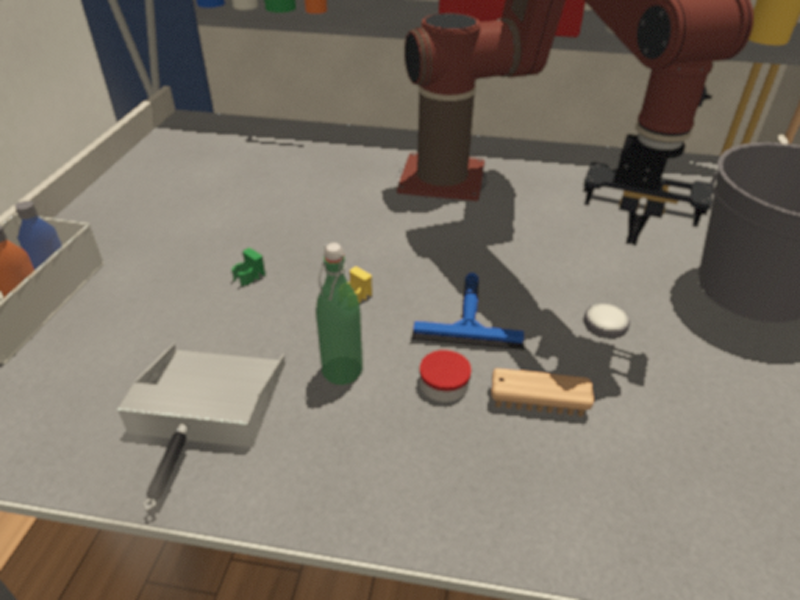

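The scene is unchanged, and the lens at (607,315) is clear of the gripper. I'll travel part way, then check the lens height.

Emit:
carry_out(
  increments=[
    [[0,0,0],[-0.0115,-0.0577,0],1],
    [[0,0,0],[-0.0115,-0.0577,0],1],
    [[0,0,0],[-0.0115,-0.0577,0],1],
    [[0,0,0],[-0.0115,-0.0577,0],1],
    [[0,0,0],[-0.0115,-0.0577,0],1],
  ],
)

```text
time_s: 4.9
tcp_pos: [0.4967, 0.0781, 0.1979]
orientation: [[-0.976, 0.22, -0.003], [0.22, 0.976, -0.0], [0.003, -0.001, -1.0]]
force: [1.4, -1.2, -0.2]
gripper_width: 0.0003
grasp_force: 0.0
```

```bash
python3 - <<'E'
from h import *
c=load('top')
d=snap('top')
for e in(c,d):
    W=world(e); m=(np.hypot(W[...,0]-.505,W[...,1]-.375)<.022)&(W[...,2]<.06); print(m.sum(),W[m].mean(0),e['color'][m].mean(0))
E
```

```text
191 [0.50488175 0.37498161 0.0273427 ] [164.21989529 197.21989529 206.29842932]
191 [0.50521128 0.37495377 0.02208347] [178.73298429 212.51308901 221.53403141]
```

The lens is 5.3 mm lower and brighter, so the light is on. Next is the clip.

Emit:
carry_out(
  increments=[
    [[0,0,0],[-0.0115,-0.0577,0],1],
    [[0,0,0],[-0.0115,-0.0577,0],1],
    [[0,0,0],[-0.0115,-0.0577,0],1],
    [[0,0,0],[-0.0115,-0.0577,0],1],
    [[0,0,0],[-0.0115,-0.0577,0],1],
  ],
)

```text
time_s: 5.58
tcp_pos: [0.4898, -0.2153, 0.198]
orientation: [[-0.975, 0.22, -0.002], [0.22, 0.975, 0.002], [0.003, 0.001, -1.0]]
force: [1.1, 0.1, -0.2]
gripper_width: 0.0004
grasp_force: 0.0
```

Emit:
carry_out(
  increments=[
    [[0,0,0],[-0.0115,-0.0577,0],1],
    [[0,0,0],[-0.0115,-0.0577,0],1],
    [[0,0,0],[0,0,0],1],
    [[0,0,0],[0,0,0],1],
  ],
)

```text
time_s: 6.08
tcp_pos: [0.4872, -0.3308, 0.1981]
orientation: [[-0.975, 0.221, -0.003], [0.221, 0.975, 0.003], [0.003, 0.002, -1.0]]
force: [-0.0, 0.6, -0.0]
gripper_width: 0.0002
grasp_force: 0.0
```

Lower to z≈0.113, then hold for more than 2 s.

Emit:
carry_out(
  increments=[
    [[0,0,0],[-0.002,0,0.03],1],
    [[0,0,0],[0,0,0.03],1],
    [[0,0,0],[0,0,0.015],1],
    [[0,0,0],[0,0,0.01],1],
    [[0,0,0],[0,0,0],1],
  ],
)

```text
time_s: 6.7
tcp_pos: [0.4899, -0.3317, 0.115]
orientation: [[-0.976, 0.219, -0.0], [0.219, 0.976, 0.0], [0.001, 0.0, -1.0]]
force: [0.6, -0.7, 0.2]
gripper_width: 0.0008
grasp_force: 0.0
```

Emit:
carry_out(
  increments=[
    [[0,0,0],[0,0,0],1],
    [[0,0,0],[0,0,0],1],
    [[0,0,0],[0,0,0],1],
    [[0,0,0],[0,0,0],1],
    [[0,0,0],[0,0,0],1],
  ],
)

```text
time_s: 7.32
tcp_pos: [0.4899, -0.3324, 0.1153]
orientation: [[-0.975, 0.22, 0.0], [0.22, 0.975, -0.0], [-0.0, 0.0, -1.0]]
force: [-0.0, -0.4, -0.7]
gripper_width: 0.0004
grasp_force: 0.0
```

```bash
python3 - <<'E'
from h import *
d=snap('scene'); cv2.imwrite('pics/scene3.png',cv2.resize(d['color'],(800,600),interpolation=cv2.INTER_CUBIC))
E
```

```text
(no output)
```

View pics/scene3.png

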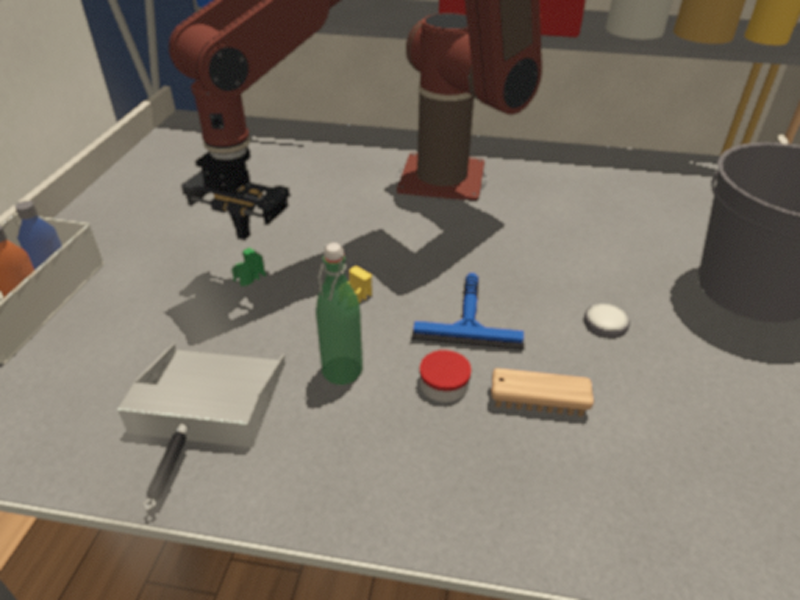

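Emit:
carry_out(
  increments=[
    [[0,0,0],[0,0,0],1],
    [[0,0,0],[0,0,0],1],
    [[0,0,0],[0,0,0],1],
    [[0,0,0],[0,0,0],1],
    [[0,0,0],[0,0,0],1],
  ],
)

```text
time_s: 8.0
tcp_pos: [0.4899, -0.3323, 0.1152]
orientation: [[-0.976, 0.22, -0.0], [0.22, 0.976, 0.0], [0.0, 0.0, -1.0]]
force: [0.4, -0.3, -0.4]
gripper_width: 0.0004
grasp_force: 0.0
```

Emit:
carry_out(
  increments=[
    [[0,0,0],[0,0,0],1],
    [[0,0,0],[0,0,0],1],
    [[0,0,0],[0,0,0],1],
    [[0,0,0],[0,0,0],1],
    [[0,0,0],[0,0,0],1],
  ],
)

```text
time_s: 8.62
tcp_pos: [0.4899, -0.3323, 0.1152]
orientation: [[-0.976, 0.22, -0.0], [0.22, 0.976, 0.0], [0.0, 0.0, -1.0]]
force: [0.2, -0.7, -0.1]
gripper_width: 0.0005
grasp_force: 0.0
```

Emit:
carry_out(
  increments=[
    [[0,0,0],[0,0,0],1],
    [[0,0,0],[0,0,0],1],
    [[0,0,0],[0,0,0],1],
    [[0,0,0],[0,0,0],1],
    [[0,0,0],[0,0,0],1],
  ],
)

```text
time_s: 9.25
tcp_pos: [0.4899, -0.3323, 0.1152]
orientation: [[-0.976, 0.22, 0.0], [0.22, 0.976, -0.0], [-0.0, -0.0, -1.0]]
force: [-0.1, 0.1, 0.3]
gripper_width: 0.0005
grasp_force: 0.0
```

The fingertips at (243,235) were right over the green clip at (250,265), and the hold lasted about 2.5 s. Next is the squeegee handle at (0.487, 0.115).

Emit:
carry_out(
  increments=[
    [[0,0,0],[0,0,-0.04],1],
    [[0,0,0],[0,0,-0.045],1],
    [[0,0,0],[0.0125,0.0545,0],1],
    [[0,0,0],[0.0125,0.0545,0],1],
    [[0,0,0],[0.0125,0.0545,0],1],
  ],
)

```text
time_s: 9.88
tcp_pos: [0.4891, -0.1632, 0.2005]
orientation: [[-0.975, 0.221, 0.001], [0.221, 0.975, -0.0], [-0.001, -0.0, -1.0]]
force: [-0.2, 0.2, 0.3]
gripper_width: 0.0004
grasp_force: 0.0
```

Emit:
carry_out(
  increments=[
    [[0,0,0],[0.0125,0.0545,0],1],
    [[0,0,0],[0.0125,0.0545,0],1],
    [[0,0,0],[0.0125,0.0545,0],1],
    [[0,0,0],[0.0125,0.0545,0],1],
    [[0,0,0],[0.0125,0.0545,0],1],
  ],
)

```text
time_s: 10.5
tcp_pos: [0.4881, 0.1168, 0.2006]
orientation: [[-0.975, 0.22, 0.001], [0.22, 0.975, 0.0], [-0.001, 0.0, -1.0]]
force: [0.2, 0.7, -0.6]
gripper_width: 0.0004
grasp_force: 0.0
```

Emit:
carry_out(
  increments=[
    [[0,0,0],[0,0,0],1],
    [[0,0,0],[0,0,0.04],1],
    [[0,0,0],[0,0,0.04],1],
    [[0,0,0],[0,0,0.02],1],
    [[0,0,0],[0,0,0],1],
  ],
)

```text
time_s: 11.12
tcp_pos: [0.4868, 0.1139, 0.0985]
orientation: [[-0.975, 0.221, -0.004], [0.221, 0.975, -0.001], [0.004, -0.002, -1.0]]
force: [-0.0, 0.1, 1.0]
gripper_width: 0.0005
grasp_force: 0.0
```

Emit:
carry_out(
  increments=[
    [[0,0,0],[0,0,0.005],1],
    [[0,0,0],[0,0,0],1],
    [[0,0,0],[0,0,0],1],
    [[0,0,0],[0,0,0],1],
    [[0,0,0],[0,0,0],1],
  ],
)

```text
time_s: 11.75
tcp_pos: [0.4884, 0.1151, 0.0955]
orientation: [[-0.976, 0.22, 0.0], [0.22, 0.976, 0.0], [-0.0, 0.0, -1.0]]
force: [0.5, 0.7, 1.0]
gripper_width: 0.0006
grasp_force: 0.0
```

```bash
python3 - <<'E'
from h import *
d=snap('scene'); cv2.imwrite('pics/scene4.png',cv2.resize(d['color'],(800,600),interpolation=cv2.INTER_CUBIC))
s=read_state();print(s['tcp_pos'],s['joint_velocities'].round(3) if hasattr(s['joint_velocities'],'round') else s['joint_velocities'])
E
```

```text
[0.48833105 0.11506754 0.0954169 ] [ 0.002  0.003  0.001  0.001  0.001 -0.001]
```

View pics/scene4.png

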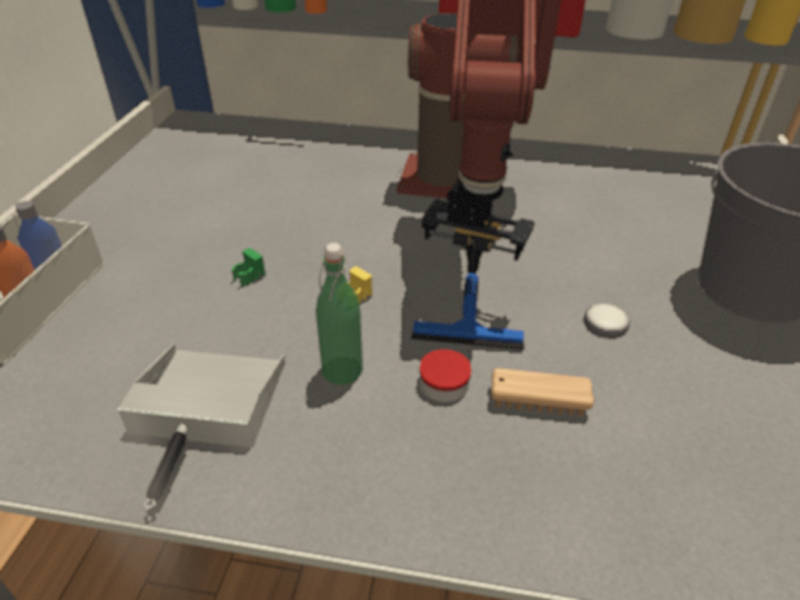

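The fingertips at (474,272) hang over the squeegee handle with nothing disturbed. The TCP is about 67 mm above the grip point.

```bash
python3 -c "
from workcell import arm; print(arm.job_done())"
```

```text
the job is handed in; nothing more can be done
None
```

The job is handed in, with no verdict returned: the lamp is pressed in and on, I pointed at the green clip for about 2.5 s, and the arm finished pointing at the squeegee handle with no sign of anything touched or moved.

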